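Line up the shop display by height

TASK

Set out the display row: stand the white house, the red toadstool, the dark glass candle pot and the tealight upright on the four coasters of the white board, one centred on each, in order of height with the tallest next to the brass button and the lowest next to the black one. The colours of the coasters do not matter. Set each down and let go of it.

Things in the scene. Friction and masses are not known exactly. Their poses are not given: they have to be found in the camera images.
- house_white: plain white ceramic house, the tallest of the four: 45 mm (its x) by 52 mm (its y), 110 mm high; the walls are upright to about 75 mm, then the roof slopes. Take it by the 45 mm sides (closing along its x). Origin: centre of its underside; z up. Starts on the table.
- toadstool: red ceramic toadstool with white spots, second tallest: 80 mm high, round, cap 62 mm across between about 40 and 80 mm height, widest near 50 mm, stem 38 mm. A grasp across the middle from above closes on the cap. Origin: centre of its underside; z up. Starts on the table.
- votive_dark: dark grey round glass candle pot, third: 44 mm high, 60 mm across, open mouth. Origin: centre of its underside; z up. Starts on the table.
- tealight: tealight in a silver-grey cup, the lowest: 38 mm across, cup 16 mm high (20 mm with the wick). Origin: centre of its underside; z up. Starts on the table.
- coaster_green: Green coaster, a fixed flat disc 66 mm across and 4 mm thick, in the row on the display board. Origin: centre of its underside, 10 mm above the table; its top, where a thing stands, is 14 mm above the table. Any thing may go on any colour: only the position in the row counts.
- coaster_red: Brick-red coaster, a fixed flat disc 66 mm across and 4 mm thick, in the row on the display board. Origin: centre of its underside, 10 mm above the table; its top, where a thing stands, is 14 mm above the table. Any thing may go on any colour: only the position in the row counts.
- coaster_blue: Blue coaster, a fixed flat disc 66 mm across and 4 mm thick, in the row on the display board. Origin: centre of its underside, 10 mm above the table; its top, where a thing stands, is 14 mm above the table. Any thing may go on any colour: only the position in the row counts.
- coaster_cork: Brown cork coaster, a fixed flat disc 66 mm across and 4 mm thick, in the row on the display board. Origin: centre of its underside, 10 mm above the table; its top, where a thing stands, is 14 mm above the table. Any thing may go on any colour: only the position in the row counts.
- brass_button: small brass-coloured dome, 22 mm across and 10 mm high, fixed at one end of the white display board: it marks the tall end. On the board's centre line, counted from this dome, lie the coaster centres at 54, 134, 214 and 294 mm and the black dome at 348 mm. Origin: centre of its underside.
- black_button: small black dome, 22 mm across and 10 mm high, fixed at the other (low) end of the board. Origin: centre of its underside. The board is fixed, white with dark edge lines, 390 x 84 mm, 10 mm thick, on the table to the robot's right, pointing roughly away from it. The soap boxes left of it are 75 mm high.

How it is judged (in metres and radians):
At the end, for the whole second after the job is handed in: Counted from the brass button, the coasters carry the house, the toadstool, the dark candle pot and the tealight in this order, each within 12 mm of the centre of its coaster, standing on it upright (within 0.12 rad), released and at rest ((horizontal distance between house_white and coaster_green below 0.012 m or horizontal distance between house_white and coaster_red below 0.012 m or horizontal distance between house_white and coaster_blue below 0.012 m or horizontal distance between house_white and coaster_cork below 0.012 m) and horizontal distance between house_white and brass_button between 0.034 and 0.074 m and height (world z) of house_white between 0.01 and 0.019 m and angle between each of house_white, toadstool, votive_dark, tealight's own z axis and vertical below 0.12 rad and linear speed of each of house_white, toadstool, votive_dark, tealight below 0.02 m/s and contact force between each of house_white, toadstool, votive_dark, tealight and the fingers below 0.05 N and (horizontal distance between toadstool and coaster_green below 0.012 m or horizontal distance between toadstool and coaster_red below 0.012 m or horizontal distance between toadstool and coaster_blue below 0.012 m or horizontal distance between toadstool and coaster_cork below 0.012 m) and horizontal distance between toadstool and brass_button between 0.114 and 0.154 m and height (world z) of toadstool between 0.01 and 0.019 m and (horizontal distance between votive_dark and coaster_green below 0.012 m or horizontal distance between votive_dark and coaster_red below 0.012 m or horizontal distance between votive_dark and coaster_blue below 0.012 m or horizontal distance between votive_dark and coaster_cork below 0.012 m) and horizontal distance between votive_dark and brass_button between 0.194 and 0.234 m and height (world z) of votive_dark between 0.01 and 0.019 m and (horizontal distance between tealight and coaster_green below 0.012 m or horizontal distance between tealight and coaster_red below 0.012 m or horizontal distance between tealight and coaster_blue below 0.012 m or horizontal distance between tealight and coaster_cork below 0.012 m) and horizontal distance between tealight and brass_button between 0.274 and 0.314 m and height (world z) of tealight between 0.01 and 0.019 m); the robot touches nothing.
It also fails if it takes over 128 s, if anything falls off the work surface, if the arm or the gripper's body presses on something with over 40 N, if the wrist force passes 120 N, or if a joint passes its speed limit or range.

ROBOT

A 7-joint arm with a two-finger parallel gripper is mounted at the origin on a cart in front of the work surface, level with it; the furniture and walls round the work are solid. World frame = base frame: x ahead of the robot, y to its left, z up, the work surface at z = 0. Lengths are in mm, angles in rad, forces in N, time in s.
With the tool pointing down it reaches from about 400 to 875 mm from the base axis. Payload 4.4 kg.
Tool frame: the origin (TCP) lies on the centre line of the jaws, within the pads' length; the fingertips stand 25 mm ahead of it and the grasp point (between the pads) lies 6 mm ahead of it; x points along the fingers, y is the direction in which the jaws open and shut, and the axes are right-handed (so a half turn about x gives the same grasp; the last joint's range is limited). The gripper opens to 85 mm and grips with 20 to 120 N. Pads are 22 mm wide; open, the fingers measure 114 mm over their backs; the gripper's body (76 mm by 85 mm) begins 54 mm behind the grasp point. The pads swing forward as they close: fully open they stand 13 mm farther back than shut.
Start: joints at [-0.066, 0.628, 0.038, 1.517, -0.027, 0.996, -0.02], TCP at [650.013, 0.026, 256.313] pointing down, gripper open.
Joint ranges: [-3.06, 3.06], [-0.37, 2.12], [-1.25, 1.32], [0.18, 2.47], [-1.1, 4.24], [0.23, 1.98], [-2.94, 2.94]. Speed limits (rad/s): [2.57, 2.57, 3.14, 3.14, 3.14, 3.14, 3.14].

INTERFACE

Orientations are given as [roll, pitch, yaw] about the fixed x, y, z axes, in that order (R = Rz(yaw) Ry(pitch) Rx(roll)).
In Python, from cell import * gives the robot as it stands. The module is installed in compiled form; this text tells all that it offers.
- The arm moves only by the tool jog_arm, never from a script. Its argument "series" is a list of rows, each a list of 3 entries, a list of its own where there are three numbers: the turn, a rotation vector about the tool's x, y, z in degrees, then the shift along the tool's x, y, z in mm, then the gripper's target within -1 to 1 (shut at 1, half-way at 0, fully open at -1). In form: [[[rx, ry, rz], [dx, dy, dz], hand], ...]. A call has 1 to 8 rows; each row shifts and turns the commanded pose from where the row before left it, along the tool's axes as they then stand; what a row does not reach is not made up. A row lasts 1/8 s, in which the tool goes at most 62.5 mm and 10.7 degrees, less where a joint would pass 70% of its speed; a pose out of reach is approached as far as the arm can. A call is refused whole if a number of a shift passes 62.5 or a number of a turn 10.7, either way. A call with a gripper value outside its range is refused whole. The fingers move at their own pace and stop on an object; the grip force is fixed at half the most. Time passes only in rows, so rows that do not move let the fingers close. It gives the time, the measured TCP pose, the force and the opening at its end, in the units of the state.
- read_state(): the state, without advancing time (a new reading comes with each control period).
- get_image(name): name is "scene" or "side" or "wrist"; returns a dict with "img" (400x640x3 uint8, red, green, blue), "range_z" (400x640 float32, mm along the optical axis (not along the pixel's ray), 0 where there is no reading), "fovy" (degrees; the focal length in pixels is half the picture's height over the tangent of half this angle, whatever the lens; pixels are square), "cx", "cy" (the principal point, pixels), "cam_to_world" (4x4, takes a point from camera to world coordinates). Camera axes: x right, y up, looking along -z (the intrinsics and any distortion apply to the point x, -y, -z); pixel columns grow to the right and rows downward; lengths in mm; the calibration is good to about 2 mm. A picture is of the moment at which its call begins.
- finish_job(): hands the job in, once; it reports no verdict.
The state is a dict: "clock": time; "qpos": joint angles; "qd": joint speeds; "tau": joint torques, N m; "eef_pos": TCP position; "tool_rot": TCP orientation; "force": force on the tool from outside, world axes, zero at the start; "torque": the same for the moment, N m; "width": finger opening in mm.
Only numpy, scipy, OpenCV 4.12 (cv2) and the standard library are available. Lean on these libraries where they do the work, as an engineer would, in place of code of your own. Each camera call takes 0.05 s, during which the arm holds its last target. There are 200 camera calls.

## Working session

There is one attempt and no reset: what is moved stays moved. The work goes in short steps, Python scripts to look and compute and a tool call to move; the robot and the scene stay as the last step left them, time stands still between calls to the robot, and variables do not carry over. Pictures are saved under pics/ and viewed, about 12 in all and at most 16, crops included, and the job is handed in when it is done.

Besides the shell and the picture viewer there is one more tool, called as name([rows], argument=value, ...), one row to a line, values as JSON. jog_arm: Moves the arm, as the interface text tells. Its arguments: {"type":"object","properties":{"series":{"type":"array"}},"required":["series"]}

```bash
mkdir -p pics
cat > h.py <<'E'
import numpy as np, cv2
from cell import *
def snap(n,f=None):
    d=get_image(n)
    if f: cv2.imwrite('pics/'+f,d['img'][:,:,::-1])
    return d
def cloud(d):
    H,W=d['range_z'].shape; F=H/2/np.tan(np.radians(d['fovy']/2))
    u,v=np.meshgrid(np.arange(W),np.arange(H)); z=d['range_z']
    p=np.stack([(u-d['cx'])*z/F,-(v-d['cy'])*z/F,-z,np.ones_like(z)],-1)
    P=(p@np.array(d['cam_to_world']).T)[...,:3]; P[z==0]=np.nan
    return P
def ray(d,u,v,h):
    F=200/np.tan(np.radians(d['fovy']/2)); T=np.array(d['cam_to_world'])
    r=T[:3,:3]@np.array([(u-d['cx'])/F,-(v-d['cy'])/F,-1]); o=T[:3,3]
    return o+r*(h-o[2])/r[2]
E
python3 - <<'E'
from h import *
for n in("scene","side","wrist"):
    d=snap(n,n+'0.png'); print(n,{k:d[k] for k in d if k not in('img','range_z')}, (d['range_z']>0).mean())
    np.savez(n+'0.npz',**d)
print(read_state())
E
```

```text
scene {'fovy': 43.66157283679251, 'cx': 321.958927202053, 'cy': 191.8847374589933, 'cam_to_world': array([[-7.41807949e-01,  4.96336115e-01, -4.50967213e-01,
        -1.19404168e+02],
       [-6.70345159e-01, -5.67793069e-01,  4.77753492e-01,
         6.64795263e+02],
       [-1.89297455e-02,  6.56705026e-01,  7.53909924e-01,
         1.10799185e+03],
       [ 0.00000000e+00,  0.00000000e+00,  0.00000000e+00,
         1.00000000e+00]])} 0.99596484375
side {'fovy': 56.46802788039047, 'cx': 320.1883435948031, 'cy': 203.58124757819047, 'cam_to_world': array([[ 9.65729249e-01,  1.80946472e-01, -1.86078995e-01,
         3.44728779e+02],
       [-2.59399603e-01,  6.48334758e-01, -7.15802967e-01,
        -5.84229012e+02],
       [-8.88054109e-03,  7.39540679e-01,  6.73053282e-01,
         6.11422656e+02],
       [ 0.00000000e+00,  0.00000000e+00,  0.00000000e+00,
         1.00000000e+00]])} 0.996
wrist {'fovy': 60.61803071721328, 'cx': 320.9541952993818, 'cy': 203.4071841888828, 'cam_to_world': array([[ 9.99998348e-01, -4.84197881e-05,  1.81677451e-03,
         6.49653467e+02],
       [-5.0
[... 243 characters left out ...]
} 0.99591796875
{'clock': 0.15, 'qpos': array([-0.06582222,  0.62911943,  0.03845189,  1.51813519, -0.02701776,
        0.99627766, -0.02000236]), 'qd': array([-4.87235484e-04, -2.20052762e-03,  7.08809292e-04, -2.13295471e-03,
       -9.21567749e-05, -1.12912520e-03,  2.17437466e-03]), 'tau': array([ 2.19518879e-03, -5.63800478e+01,  1.22790758e+00, -1.93650573e+01,
        1.11919764e-02,  7.40401709e-03, -1.44664841e-05]), 'eef_pos': array([6.49571124e+02, 5.04603671e-02, 2.55610581e+02]), 'tool_rot': array([-1.5759266 ,  1.56937424,  3.13646982]), 'force': array([ 0.01600773, -0.33930226, -0.0613041 ]), 'torque': array([-0.00481997,  0.03176245,  0.00466187]), 'width': 85.35016113132808}
```

View images.

View pics/scene0.png

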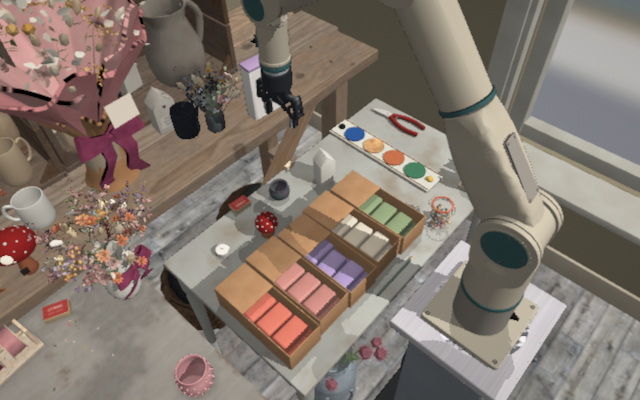

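View pics/side0.png

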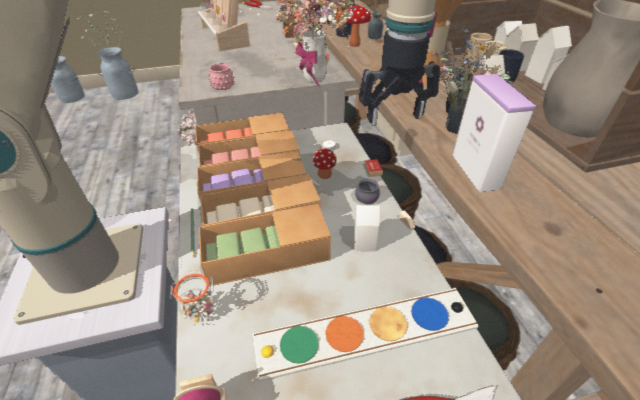

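View pics/wrist0.png

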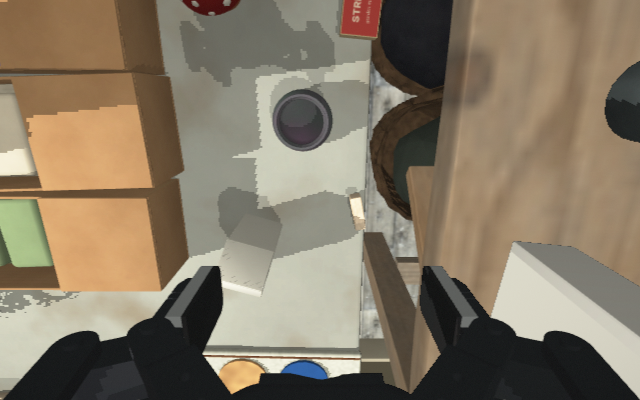

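```bash
cat > m.py <<'E'
from h import *
from scipy.spatial.transform import Rotation as Ro
print(Ro.from_euler('xyz',[-1.5759266,1.56937424,3.13646982]).as_matrix().round(3))
np.set_printoptions(precision=1,suppress=True)
rng={'green':((60,120,40),(90,255,200)),'red':((5,170,120),(12,255,255)),'cork':((13,110,150),(20,220,255)),'blue':((100,150,80),(115,255,255))}
def blobs(d,hsv,lo,hi,h,roi,amin=20):
    m=cv2.inRange(hsv,lo,hi); k=np.zeros_like(m); x0,y0,x1,y1=roi; k[y0:y1,x0:x1]=m[y0:y1,x0:x1]
    n,l,s,c=cv2.connectedComponentsWithStats(k)
    return [(s[i,4],c[i],ray(d,*c[i],h)[:2]) for i in range(1,n) if s[i,4]>=amin]
for n,roi in(('side',(250,285,490,380)),('scene',(325,110,450,195))):
    d=dict(np.load(n+'0.npz')); hsv=cv2.cvtColor(d['img'],cv2.COLOR_RGB2HSV)
    print(n)
    for k,(lo,hi) in rng.items(): print(k,blobs(d,hsv,lo,hi,14,roi,60))
    print('brass',blobs(d,hsv,(20,150,120),(32,255,255),14,roi,8))
    print('black',blobs(d,hsv,(0,0,0),(180,255,50),14,roi,20))
# heights map from scene + side + wrist
for n in('wrist','side','scene'):
    d=dict(np.load(n+'0.npz')); P=cloud(d); hsv=cv2.cvtColor(d['img'],cv2.COLOR_RGB2HSV)
    X,Y,Z=P[...,0],P[...,1],P[...,2]
    roi=(X>420)&(X<760)&(Y>-130)&(Y<420)&(Z>6)&(Z<125)
    n_,l,s,c=cv2.connectedComponentsWithStats(roi.astype(np.uint8))
    print(n)
    for i in range(1,n_):
        if s[i,4]>60:
            q=P[l==i]; print(s[i],q.min(0),q.max(0),np.median(q,0))
    b=(X>700)&(np.abs(Y)<300)&(Z>-300); 
    print('bench',[ (x,np.nanmedian(Z[b&(np.abs(X-x)<10)])) for x in range(720,1000,40)])
E
python3 m.py
```

```text
[[-0.001  1.     0.   ]
 [ 0.     0.    -1.   ]
 [-1.    -0.001 -0.   ]]
side
green [(np.int32(831), array([298. , 344.4]), array([ 382.5, -279.1]))]
red [(np.int32(504), array([343.9, 333.8]), array([ 462.8, -281.3]))]
cork [(np.int32(804), array([386.5, 321.9]), array([ 542.1, -279.7]))]
blue [(np.int32(864), array([429.5, 313.7]), array([ 622.6, -285. ]))]
brass [(np.int32(99), array([266.9, 351.2]), array([ 330. , -277.1]))]
black [(np.int32(226), array([474.2, 294.8]), array([ 721.5, -271. ])), (np.int32(33), array([457.5, 306.6]), array([ 678.4, -285.2]))]
scene
green []
red []
cork [(np.int32(212), array([373.4, 145.1]), array([ 544.1, -280.6])), (np.int32(670), array([354.8, 185.8]), array([ 478.2, -109.3]))]
blue [(np.int32(192), array([354.2, 133.8]), array([ 623.5, -281.7]))]
brass [(np.int32(15), array([429.1, 178.8]), array([ 330.8, -275.1]))]
black [(np.int32(53), array([444.3, 114.5]), array([ 457., -551.]))]
wrist
[   22     0   165   291 33248] [ 420.  -108.4    6. ] [497.7 163.6  78.8] [469.9  45.8  75.7]
[180   0  60  16 665] [532.4 142.3   6.3] [578.8 164.   68.1]
[... 1454 characters left out ...]
74213980417)), (880, np.float64(150.01917268601824)), (920, np.float64(149.74989983526723)), (960, np.float64(149.94485922049543))]
scene
[142 121 147 104 557] [ 731.  -102.8  105.3] [744.1 414.7 125. ] [737.9 188.5 118.6]
[312 148  23  37 627] [ 545.5 -111.3    6.1] [604.6 -49.2 113.9] [561.2 -69.1  67.7]
[ 214  170  158  149 5206] [ 420.  -109.6    6. ] [623.7 404.3  84.7] [459.1 187.1  75.8]
[269 178  20  22 351] [599.8  26.    6. ] [658.6  84.1  50.3] [631.7  53.   28.5]
[228 194  23  19 234] [665.4 130.    6.3] [708.5 188.2  24.1] [682.7 161.4  16.6]
[215 243  15  14 168] [579.8 275.8   6.3] [620.3 314.8  21.7] [599.8 297.2  13.8]
bench [(720, np.float64(316.2186143078393)), (760, np.float64(151.50653398523752)), (800, np.float64(151.17057685131135)), (840, np.float64(152.93797362751997)), (880, np.float64(206.46516632948658)), (920, np.float64(204.49796464521734)), (960, np.float64(277.32440214203916))]
  return np.nanmean(a, axis, out=out, keepdims=keepdims)
```

```bash
cat > m2.py <<'E'
from h import *
np.set_printoptions(precision=1,suppress=True)
from scipy.optimize import least_squares
D={n:dict(np.load(n+'0.npz')) for n in('wrist','side','scene')}
C={n:cloud(d) for n,d in D.items()}
def sel(n,x0,x1,y0,y1,z0,z1):
    P=C[n].reshape(-1,3); return P[(P[:,0]>x0)&(P[:,0]<x1)&(P[:,1]>y0)&(P[:,1]<y1)&(P[:,2]>z0)&(P[:,2]<z1)]
A=[]
for n in C:
    q=sel(n,530,620,-130,-30,15,70); A.append(q)
    r=cv2.minAreaRect(q[:,:2].astype(np.float32)); t=sel(n,530,620,-130,-30,104,125)
    print('house',n,len(q),r,'ridge',t.mean(0),len(t), np.linalg.svd((t-t.mean(0))[:,:2],full_matrices=False)[2][0] if len(t)>3 else '')
print('fused',cv2.minAreaRect(np.vstack(A)[:,:2].astype(np.float32)))
def circ(name,R,box):
    for n in C:
        q=sel(n,*box)
        if len(q)<15: continue
        f=least_squares(lambda c:np.hypot(q[:,0]-c[0],q[:,1]-c[1])-R,q[:,:2].mean(0),loss='soft_l1'); print(name,n,len(q),f.x,np.sqrt(np.mean(f.fun**2)), q.min(0),q.max(0))
circ('toad',31,(505,640,120,230,46,56))
circ('votive',30,(585,680,10,100,10,40))
circ('tea',19,(570,640,260,330,4,14))
q=sel('side',525,600,100,230,10,85);print(q.min(0),q.max(0))
q=sel('scene',510,600,100,230,10,85);print(q.min(0),q.max(0))
E
python3 m2.py
```

```text
house wrist 951 ((589.786376953125, -72.80683898925781), (32.74003601074219, 65.1044921875), 26.483762741088867) ridge [578.8 -79.2 107.3] 483 [ 1.  -0.3]
house side 434 ((559.6738891601562, -89.5394287109375), (33.02635955810547, 65.10218811035156), 27.06226348876953) ridge [572.7 -82.9 106.8] 93 [ 0.9 -0.3]
house scene 278 ((567.0875244140625, -67.54872131347656), (64.72735595703125, 36.25181579589844), 33.33074188232422) ridge [575.8 -79.1 107.7] 51 [-1.   0.3]
fused ((572.499755859375, -81.02921295166016), (55.6563720703125, 50.22798156738281), 72.12186431884766)
toad wrist 232 [554.7 174.7] 0.5211357985879502 [532.4 142.3  46. ] [578.6 154.3  55.8]
toad side 90 [554.7 174.7] 1.1644049407978894 [523.3 142.1  46.1] [585.4 181.4  55.8]
toad scene 56 [556.9 172.1] 1.4363538554194588 [524.2 147.9  47.9] [577.9 203.7  55.9]
votive wrist 557 [629.   52.5] 2.816719238520254 [600.4  24.9  10. ] [659.1  83.8  40. ]
votive side 391 [629.4  53.7] 3.9837973788058343 [599.1  21.4  10. ] [655.6  82.5  39.9]
votive scene 242 [630.8  53.5] 4.330754717587357 [599.8  26.   10. ] [658.6  84.1  39.9]
tea side 76 [600.5 295.2] 6.558373360294796 [581.2 274.7   5. ] [618.8 315.4  14. ]
tea scene 121 [601.4 294.5] 9.60354370167114 [571.7 261.2   4. ] [638.6 327.5  14. ]
[525.2 141.4  10.5] [585.4 186.9  80.8]
[524.2 147.1  10.3] [580.9 203.7  84.7]
```

Run:
```python
from h import *
np.set_printoptions(precision=1,suppress=True)
d=dict(np.load('wrist0.npz'));P=cloud(d)
for sl in((slice(255,340),slice(170,225)),(slice(255,340),slice(418,470))):
    q=P[sl].reshape(-1,3);q=q[q[:,2]>150]
    print(len(q),q.min(0),q.max(0)); print(q[np.argsort(q[:,2])[:4]])
q=P.reshape(-1,3); t=q[(q[:,0]>540)&(q[:,0]<620)&(q[:,1]>-130)&(q[:,1]<-30)&(q[:,2]>104)&(q[:,2]<125)]
r=cv2.minAreaRect(t[:,:2].astype(np.float32));print(r)
```

```text
3198 [592.6 -10.5 243.3] [610.5  14.1 294.4]
[[605.8   6.3 243.3]
 [606.3  -0.6 244. ]
 [606.3  -0.  244. ]
 [606.4   0.5 244.1]]
3619 [688.5 -58.4 150. ] [759.1  13.8 294. ]
[[755.5 -46.1 150. ]
 [751.3 -36.3 150. ]
 [744.8 -42.8 150. ]
 [739.6 -42.  150. ]]
((577.8798217773438, -80.28181457519531), (13.833343505859375, 39.234291076660156), 74.70101165771484)
```

jog_arm([
  [[0,0,0],[20,-10,-50],-1],
  [[0,0,0],[20,-10,-50],-1],
  [[0,0,0],[20,-10,-50],-1],
  [[0,0,0],[20,-10,-50],-1],
  [[0,0,0],[20,-9,-25],-1],
  [[0,0,0],[0,0,0],-1],
  [[0,0,0],[0,0,0],-1],
])

```text
clock: 1.02
eef_pos: [601.9, 223.3, 156.7]
tool_rot: [0.653, 1.569, -0.92]
force: [-0.0, -0.0, -0.3]
width: 85.5
```

```bash
cat >> h.py <<'E'
from scipy.optimize import least_squares
def circ(P,R,box):
    q=P.reshape(-1,3); x0,x1,y0,y1,z0,z1=box
    q=q[(q[:,0]>x0)&(q[:,0]<x1)&(q[:,1]>y0)&(q[:,1]<y1)&(q[:,2]>z0)&(q[:,2]<z1)]
    f=least_squares(lambda c:np.hypot(q[:,0]-c[0],q[:,1]-c[1])-R,(q[:,:2].max(0)+q[:,:2].min(0))/2,loss='soft_l1')
    print(len(q),'fit',f.x.round(1),'rms',np.sqrt(np.mean(f.fun**2)).round(2),'min',q.min(0).round(1),'max',q.max(0).round(1)); return q
E
python3 - <<'E'
from h import *
d=snap('wrist','w1.png');P=cloud(d)
q=circ(P,19,(570,630,265,325,6,15))
circ(P,19,(570,630,265,325,2,14));circ(P,19,(570,630,265,325,14,24))
print(read_state()['eef_pos'])
E
```

```text
1857 fit [596.2 288.2] rms 7.89 min [581.8 277.9  11.6] max [618.4 313.6  15. ]
1152 fit [604.4 298.1] rms 7.99 min [570.6 265.1   2. ] max [629.5 324.6  14. ]
1171 fit [600.3 295. ] rms 7.75 min [581.8 277.2  14. ] max [619.  314.8  21.5]
[602.36414745 222.80862252 157.09051991]
```

View pics/w1.png

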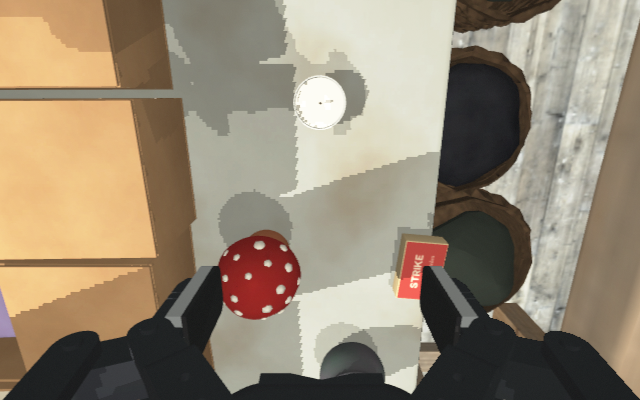

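jog_arm([
  [[0,0,0],[0,-2,-37],-1],
  [[0,0,0],[0,0,-36],-1],
  [[0,0,0],[40,0,0],-1],
  [[0,0,0],[40,0,0],-1],
  [[0,0,0],[30,0,0],-1],
  [[0,0,0],[0,0,0],-1],
  [[0,0,0],[0,0,0],-1],
])

```text
clock: 1.95
eef_pos: [600.8, 297.4, 48.1]
tool_rot: [1.858, 1.568, 0.286]
force: [-0.3, -0.3, 0.5]
width: 85.1
```

jog_arm([
  [[0,0,0],[12,0,1],-1],
  [[0,0,0],[11,0,0],-1],
  [[0,0,0],[0,0,0],0.0],
  [[0,0,0],[0,0,0],0.5],
  [[0,0,0],[0,0,0],1],
  [[0,0,0],[0,0,0],1],
  [[0,0,0],[0,0,0],1],
])

```text
clock: 2.82
eef_pos: [599.8, 297.5, 24.3]
tool_rot: [2.086, 1.569, 0.515]
force: [-0.4, 0.2, 6.7]
width: 35.8
```

jog_arm([
  [[0,0,0],[-50,0,0],1],
  [[0,0,0],[-60,0,0],1],
  [[0,0,0],[-60,2,60],1],
  [[0,0,0],[-20,2,60],1],
  [[0,0,0],[0,2,60],1],
  [[0,0,0],[0,2,60],1],
  [[0,0,0],[0,2,60],1],
  [[0,0,0],[0,2,60],1],
])

```text
clock: 3.82
eef_pos: [610.2, -48.3, 197.2]
tool_rot: [-2.456, 1.571, 2.256]
force: [0.8, 0.9, 0.2]
width: 35.8
```

jog_arm([
  [[0,0,0],[0,2,60],1],
  [[0,0,0],[0,2,60],1],
  [[0,0,0],[0,2,40],1],
  [[0,0,0],[0,2,0],1],
  [[0,0,0],[0,0,0],1],
])

```text
clock: 4.45
eef_pos: [618.4, -205.3, 196.8]
tool_rot: [-2.826, 1.569, 1.887]
force: [0.3, 0.4, 0.1]
width: 35.9
```

```bash
cat > cc.py <<'E'
from h import *
def coasters(d,hmin=60):
    hsv=cv2.cvtColor(d['img'],cv2.COLOR_RGB2HSV)
    for k,(lo,hi) in {'green':((60,100,30),(95,255,230)),'red':((4,170,100),(11,255,255)),'cork':((13,90,110),(22,220,255)),'blue':((100,150,60),(118,255,255)),'dark':((0,0,0),(180,255,45))}.items():
        cs,_=cv2.findContours(cv2.inRange(hsv,lo,hi),cv2.RETR_EXTERNAL,cv2.CHAIN_APPROX_NONE)
        for c in cs:
            if cv2.contourArea(c)<300: continue
            c=c[:,0]; w=np.array([ray(d,u,v,14)[:2] for u,v in c])
            if np.abs(w[:,1].mean()+281)>40: continue
            R=10 if k=='dark' else 33
            f=least_squares(lambda p:np.hypot(w[:,0]-p[0],w[:,1]-p[1])-R,w.mean(0),loss='soft_l1',f_scale=1)
            print(k,len(c),c.mean(0).round(),f.x.round(1),'med|res|',np.median(np.abs(f.fun)).round(2),'span',np.ptp(w,axis=0).round(1))
E
python3 - <<'E'
from cc import *
d=snap('wrist','w2.png'); coasters(d); s=read_state(); print(s['eef_pos'],s['width'],s['qpos'])
E
```

```text
green 182 [ 82. 256.] [ 386.3 -276.5] med|res| 0.68 span [65.8 65.3]
cork 66 [ 26. 256.] [ 317.5 -248.7] med|res| 5.84 span [24.4 21.4]
cork 176 [243. 255.] [ 545.3 -280.5] med|res| 1.06 span [63.7 62.5]
blue 122 [337. 241.] [ 623.8 -284.9] med|res| 1.91 span [51.4 31.5]
[ 618.57679479 -204.48592926  196.91926004] 35.75610780570347 [ 0.27068219  0.69358477  0.01065209  1.57126307 -0.01076326  0.87767428
  0.28766837]
```

View pics/w2.png

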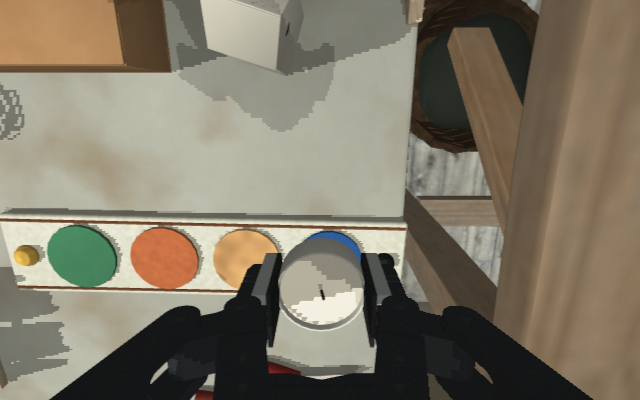

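jog_arm([
  [[0,0,0],[0,3,40],1],
  [[0,0,0],[0,2,36],1],
  [[0,0,0],[40,0,0],1],
  [[0,0,0],[40,0,0],1],
  [[0,0,0],[40,0,0],1],
  [[0,0,0],[20,0,0],1],
  [[0,0,0],[0,0,0],1],
  [[0,0,0],[0,0,0],1],
])

```text
clock: 5.5
eef_pos: [624.8, -282.5, 58.9]
tool_rot: [1.21, 1.568, -0.36]
force: [-0.7, 0.3, -0.1]
width: 35.6
```

jog_arm([
  [[0,0,0],[10,-1,-1],1],
  [[0,0,0],[9,0,0],1],
  [[0,0,0],[0,0,0],1],
  [[0,0,0],[0,0,0],1],
])

```text
clock: 6.0
eef_pos: [622.8, -281.5, 38.3]
tool_rot: [1.309, 1.57, -0.261]
force: [0.6, -0.9, 1.5]
width: 35.6
```

jog_arm([
  [[0,0,0],[0,0,0],-0.2],
  [[0,0,0],[0,0,0],-0.2],
  [[0,0,0],[0,0,0],-0.2],
  [[0,0,0],[-20,0,0],-0.2],
  [[0,0,0],[-40,0,0],-0.2],
  [[0,0,0],[-60,0,-15],-1],
  [[0,0,0],[-60,0,-60],-1],
  [[0,0,0],[-20,0,0],-1],
])

```text
clock: 7.0
eef_pos: [624.9, -217.2, 227.5]
tool_rot: [1.848, 1.564, 0.283]
force: [-0.3, -0.6, -0.4]
width: 85.2
```

Run:
```python
from cc import *
d=snap('wrist','w3.png'); coasters(d); s=read_state(); print(s['eef_pos'],s['width'])
P=cloud(d); circ(P,19,(590,650,-320,-250,24,38)); circ(P,30,(590,670,10,100,30,43))
```

```text
green 171 [ 90. 232.] [ 386.2 -276.5] med|res| 0.89 span [65.1 65. ]
cork 169 [243. 236.] [ 545.5 -280.8] med|res| 0.74 span [64.4 64.7]
blue 165 [320. 238.] [ 625.3 -282.5] med|res| 1.32 span [63.2 64.9]
[ 625.32425839 -220.27592001  229.32067714] 85.21008555848515
1104 fit [ 622.  -282.5] rms 7.44 min [ 603.4 -301.8   24.1] max [ 640.6 -263.5   35. ]Traceback (most recent call last):
  File "<stdin>", line 3, in <module>
  File "h.py", line 21, in circ
    f=least_squares(lambda c:np.hypot(q[:,0]-c[0],q[:,1]-c[1])-R,(q[:,:2].max(0)+q[:,:2].min(0))/2,loss='soft_l1')
                                                                  ~~~~~~~~~~~^^^
    return umr_maximum(a, axis, None, out, keepdims, initial, where)
ValueError: zero-size array to reduction operation maximum which has no identity
```

View pics/w3.png

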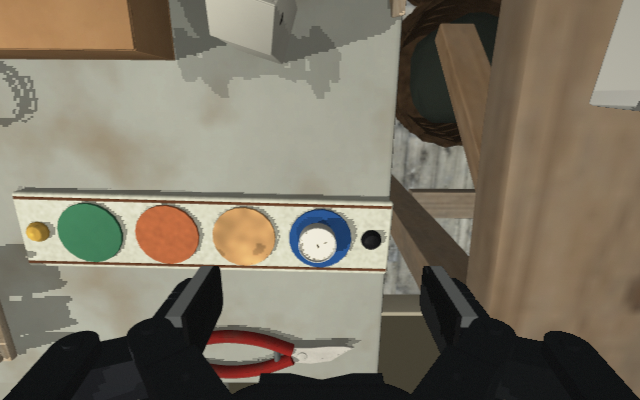

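jog_arm([
  [[0,0,0],[0,4,-55],-1],
  [[0,0,0],[0,0,-55],-1],
  [[0,0,0],[0,0,-55],-1],
  [[0,0,0],[0,0,-55],-1],
  [[0,0,0],[0,0,-52],-1],
  [[-10,0,0],[0,0,0],-1],
  [[-10,0,0],[0,0,0],-1],
  [[-10,0,0],[0,0,0],-1],
])

```text
clock: 8.05
eef_pos: [626.5, 49.1, 222.8]
tool_rot: [-0.077, 1.57, -1.119]
force: [0.6, -0.5, 0.3]
width: 85.6
```

jog_arm([
  [[-10,0,0],[0,0,0],-1],
  [[-10,0,0],[0,0,0],-1],
  [[-10,0,0],[0,0,0],-1],
  [[-10,0,0],[0,0,0],-1],
  [[-10,0,0],[0,0,0],-1],
  [[-10,0,0],[0,0,0],-1],
  [[0,0,0],[0,0,0],-1],
  [[0,0,0],[0,0,0],-1],
])

```text
clock: 9.05
eef_pos: [626.5, 49.2, 222.6]
tool_rot: [-1.208, 1.57, -1.212]
force: [-0.4, -0.4, 0.2]
width: 85.2
```

```bash
cat >> h.py <<'E'
from scipy.spatial.transform import Rotation as Ro
def st():
    s=read_state(); R=Ro.from_euler('xyz',s['tool_rot']).as_matrix()
    print('tcp',s['eef_pos'].round(1),'w',round(s['width'],1),'q7',s['qpos'].round(2)); print('tool xyz cols\n',R.round(3)); return s['eef_pos'],R
E
python3 - <<'E'
from h import *
st(); P=cloud(snap('wrist','w4.png')); circ(P,30,(590,670,10,100,36,47)); circ(P,30,(590,670,10,100,10,47))
E
```

```text
tcp [626.5  49.2 222.6] w 85.2 q7 [ 0.12  0.66 -0.41  1.61  0.31  0.94  1.17]
tool xyz cols
 [[ 0.     0.004  1.   ]
 [-0.     1.    -0.004]
 [-1.    -0.     0.   ]]
968 fit [623.7  53. ] rms 7.45 min [604.3  27.6  36. ] max [655.5  78.9  46.6]
1836 fit [631.   53.5] rms 5.42 min [600.2  24.4  10. ] max [657.5  83.3  46.6]
```

jog_arm([
  [[0,0,0],[50,4,3],-1],
  [[0,0,0],[50,0,0],-1],
  [[0,0,0],[50,0,0],-1],
  [[0,0,0],[30,0,0],-1],
  [[0,0,0],[12,0,0],-1],
  [[0,0,0],[0,0,0],-1],
  [[0,0,0],[0,0,0],-1],
])

```text
clock: 9.98
eef_pos: [630.6, 54.1, 32.0]
tool_rot: [0.139, 1.568, 0.139]
force: [-0.3, 0.4, -0.0]
width: 85.2
```

jog_arm([
  [[0,0,0],[0,0,0],0],
  [[0,0,0],[0,0,0],0.5],
  [[0,0,0],[0,0,0],1],
  [[0,0,0],[0,0,0],1],
  [[0,0,0],[0,0,0],1],
])

```text
clock: 10.6
eef_pos: [630.2, 53.7, 32.2]
tool_rot: [-0.057, 1.569, -0.057]
force: [-1.8, 0.1, 7.7]
width: 56.8
```

jog_arm([
  [[0,0,0],[-50,0,0],1],
  [[0,0,0],[-60,0,0],1],
  [[0,0,0],[-60,-30,0],1],
  [[0,0,0],[-20,-60,-20],1],
  [[0,0,0],[0,-60,-20],1],
  [[0,0,0],[0,-60,-20],1],
  [[0,0,0],[0,-60,-15],1],
  [[0,0,0],[0,-60,-10],1],
])

```text
clock: 11.6
eef_pos: [544.9, -271.2, 215.7]
tool_rot: [-1.494, 1.57, -1.494]
force: [1.5, 1.5, -1.1]
width: 56.6
```

jog_arm([
  [[0,0,0],[30,-5,0],1],
  [[0,0,0],[50,0,0],1],
  [[0,0,0],[50,0,0],1],
  [[0,0,0],[30,0,0],1],
  [[0,0,0],[0,0,0],1],
  [[0,0,0],[0,0,0],1],
])

```text
clock: 12.35
eef_pos: [547.0, -274.5, 56.6]
tool_rot: [-0.311, 1.569, -0.311]
force: [0.4, -0.6, -1.8]
width: 56.8
```

jog_arm([
  [[0,0,0],[0,-6,-1],1],
  [[0,0,0],[5,0,0],1],
  [[0,0,0],[4,0,0],1],
  [[0,0,0],[0,0,0],1],
  [[0,0,0],[0,0,0],1],
])

```text
clock: 12.98
eef_pos: [545.1, -280.5, 46.2]
tool_rot: [-1.198, 1.571, -1.198]
force: [-1.0, -0.6, 0.1]
width: 56.7
```

jog_arm([
  [[0,0,0],[1,0,0],1],
  [[0,0,0],[0,0,0],-1],
  [[0,0,0],[0,0,0],-1],
  [[0,0,0],[0,0,0],-1],
  [[0,0,0],[-30,0,0],-1],
  [[0,0,0],[-50,0,0],-1],
  [[0,0,0],[-60,0,0],-1],
  [[0,0,0],[-50,0,0],-1],
])

```text
clock: 13.98
eef_pos: [545.3, -280.2, 237.4]
tool_rot: [-0.184, 1.57, -0.184]
force: [0.8, -1.3, -0.5]
width: 85.5
```

Run:
```python
from cc import *
d=snap('wrist','w5.png'); coasters(d); st(); P=cloud(d); circ(P,30,(500,590,-330,-235,24,62)); circ(P,19,(595,660,-320,-250,24,38))
```

```text
green 172 [324.  13.] [ 419.1 -276.4] med|res| 6.09 span [28.8 63.5]
cork 169 [315. 156.] [ 548.5 -280.2] med|res| 1.9 span [38.7 63.2]
blue 158 [318. 245.] [ 624.9 -282.8] med|res| 1.38 span [64.3 63.4]
dark 1771 [328. 358.] [ 788.3 -261.1] med|res| 180.71 span [190.  816.1]
tcp [ 548.7 -281.1  244.1] w 85.7 q7 [ 0.71  0.62 -0.46  1.63  0.32  0.95  1.71]
tool xyz cols
 [[ 0.011 -0.     1.   ]
 [-0.005  1.     0.   ]
 [-1.    -0.005  0.011]]
1814 fit [ 546.2 -279.9] rms 5.45 min [ 515.3 -309.7   24.1] max [ 572.5 -250.9   60.5]
1023 fit [ 622.2 -283.3] rms 7.45 min [ 603.3 -301.4   24. ] max [ 641.2 -264.7   34.1]
```

View pics/w5.png

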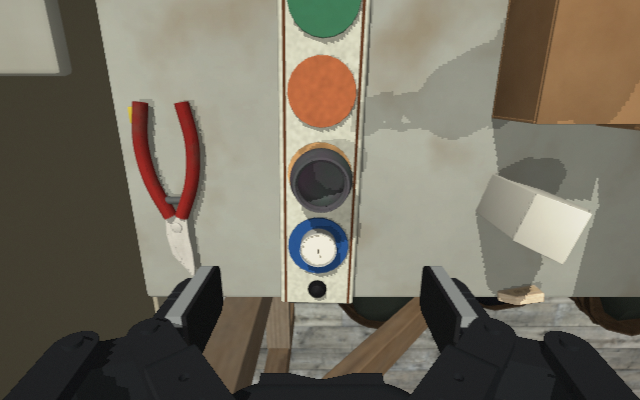

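jog_arm([
  [[0,0,0],[0,58,3],-1],
  [[0,0,0],[0,58,3],-1],
  [[0,0,0],[0,58,3],-1],
  [[0,0,0],[0,58,0],-1],
  [[0,0,0],[0,58,0],-1],
  [[0,0,0],[0,58,0],-1],
  [[0,0,0],[0,58,0],-1],
  [[0,0,0],[0,48,0],-1],
])

```text
clock: 15.02
eef_pos: [553.6, 176.4, 235.0]
tool_rot: [1.548, 1.57, 1.55]
force: [0.1, 0.3, -0.8]
width: 85.4
```

jog_arm([
  [[0,0,0],[0,0,0],-1],
  [[0,0,0],[0,0,0],-1],
  [[0,0,0],[0,0,0],-1],
])

```text
clock: 15.4
eef_pos: [554.3, 171.6, 234.9]
tool_rot: [-1.844, 1.569, -1.847]
force: [0.1, 0.2, -0.8]
width: 85.4
```

Run:
```python
from h import *
st(); P=cloud(snap('wrist')); 
for b in((44,56),(50,60),(30,90)): circ(P,31,(510,610,120,230)+b)
```

```text
tcp [554.3 171.6 234.9] w 85.4 q7 [-0.06  0.58 -0.45  1.73  0.31  0.9   0.93]
tool xyz cols
 [[-0.     0.003  1.   ]
 [-0.001  1.    -0.003]
 [-1.    -0.001 -0.   ]]
265 fit [556.4 173.2] rms 0.66 min [523.6 142.3  46.4] max [574.4 203.5  56. ]
365 fit [557.1 173.3] rms 1.09 min [524.3 142.3  50. ] max [584.1 203.7  60. ]
3592 fit [568.2 172. ] rms 12.05 min [523.6 142.3  46.4] max [584.1 203.7  82.2]
```

jog_arm([
  [[0,0,0],[50,2,1],-1],
  [[0,0,0],[50,0,0],-1],
  [[0,0,0],[40,0,0],-1],
  [[0,0,0],[30,0,0],-1],
  [[0,0,0],[10,0,0],-1],
  [[0,0,0],[0,0,0],-1],
  [[0,0,0],[0,0,0],-1],
])

```text
clock: 16.32
eef_pos: [556.1, 175.9, 56.6]
tool_rot: [0.381, 1.568, 0.381]
force: [-0.4, 1.2, -0.0]
width: 85.6
```

jog_arm([
  [[0,0,0],[0,0,0],0],
  [[0,0,0],[0,0,0],0.5],
  [[0,0,0],[0,0,0],1],
  [[0,0,0],[0,0,0],1],
  [[0,0,0],[0,0,0],1],
])

```text
clock: 16.95
eef_pos: [555.7, 175.6, 56.6]
tool_rot: [-0.108, 1.569, -0.109]
force: [-1.5, -1.3, 8.1]
width: 56.3
```

jog_arm([
  [[0,0,0],[-10,0,0],1],
  [[0,0,0],[-20,0,0],1],
  [[0,0,0],[0,0,0],1],
])

```text
clock: 17.32
eef_pos: [556.2, 176.3, 86.8]
tool_rot: [0.438, 1.567, 0.438]
force: [0.3, -0.2, -1.5]
width: 56.2
```

Run:
```python
from h import *
st(); d=snap('wrist','w6.png');P=cloud(d)
for b in((74,86),): circ(P,31,(510,610,120,230)+b)
a=snap('side')['img'][100:220,250:410]; cv2.imwrite('pics/s6.png',np.hstack([cv2.resize(d['img'][:,:,::-1],(480,300)),cv2.resize(a[:,:,::-1],(320,240)).__getitem__(slice(0,240)) if False else cv2.resize(a[:,:,::-1],(320,300))]))
```

```text
tcp [556.2 176.3  86.8] w 56.2 q7 [-0.14  0.79 -0.34  1.84  0.44  0.59  0.81]
tool xyz cols
 [[ 0.003  0.     1.   ]
 [ 0.001  1.    -0.   ]
 [-1.     0.001  0.003]]
2384 fit [556.6 176.8] rms 3.59 min [523.9 135.4  74. ] max [550.4 218.8  86. ]
```

View pics/s6.png

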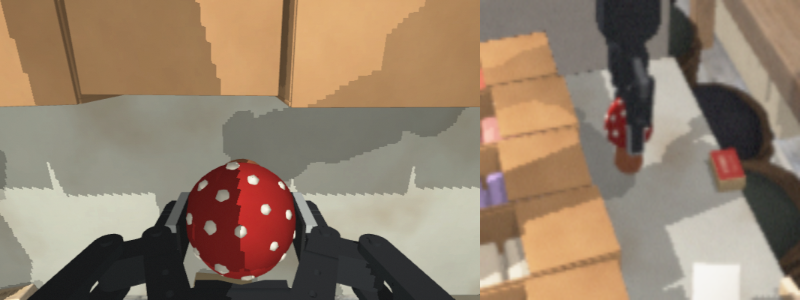

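jog_arm([
  [[0,0,0],[-60,0,0],1],
  [[0,0,0],[-60,-35,0],1],
  [[0,0,0],[0,-60,-15],1],
  [[0,0,0],[0,-60,-15],1],
  [[0,0,0],[0,-60,-15],1],
  [[0,0,0],[0,-60,-15],1],
  [[0,0,0],[0,-60,-15],1],
  [[0,0,0],[0,-60,-15],1],
])

```text
clock: 18.42
eef_pos: [464.1, -217.5, 198.5]
tool_rot: [2.458, 1.57, 2.458]
force: [0.3, -0.7, -0.6]
width: 55.7
```

jog_arm([
  [[0,0,0],[0,-60,0],1],
  [[0,0,0],[20,0,0],1],
  [[0,0,0],[40,0,0],1],
  [[0,0,0],[40,0,0],1],
  [[0,0,0],[20,0,0],1],
  [[0,0,0],[0,0,0],1],
  [[0,0,0],[0,0,0],1],
])

```text
clock: 19.3
eef_pos: [465.5, -275.8, 79.5]
tool_rot: [-0.088, 1.57, -0.088]
force: [-0.4, -0.2, -0.7]
width: 56.0
```

jog_arm([
  [[0,0,0],[0,-3,1],1],
  [[0,0,0],[5,0,0],1],
  [[0,0,0],[3,0,0],1],
  [[0,0,0],[0,0,0],1],
  [[0,0,0],[0,0,0],1],
])

```text
clock: 19.92
eef_pos: [466.1, -278.7, 71.2]
tool_rot: [0.547, 1.571, 0.547]
force: [0.0, 1.2, -1.7]
width: 55.9
```

jog_arm([
  [[0,0,0],[1,0,0],1],
  [[0,0,0],[0,0,0],-1],
  [[0,0,0],[0,0,0],-1],
  [[0,0,0],[0,0,0],-1],
  [[0,0,0],[0,0,0],-1],
  [[0,0,0],[-30,0,0],-1],
  [[0,0,0],[-50,0,0],-1],
  [[0,0,0],[-60,0,0],-1],
])

```text
clock: 20.92
eef_pos: [465.3, -278.5, 210.9]
tool_rot: [2.526, 1.568, 2.526]
force: [0.4, -0.5, -0.0]
width: 85.7
```

jog_arm([
  [[0,0,0],[-30,0,10],-1],
  [[0,0,0],[0,0,0],-1],
  [[0,0,0],[0,0,0],-1],
])

```text
clock: 21.3
eef_pos: [475.1, -278.7, 239.3]
tool_rot: [2.901, 1.569, 2.901]
force: [0.5, 0.1, -0.2]
width: 85.3
```

Run:
```python
from cc import *
st(); d=snap('wrist','w7.png'); coasters(d); P=cloud(d); circ(P,31,(420,515,-330,-230,60,70));circ(P,30,(505,590,-330,-235,24,62))
```

```text
tcp [ 475.1 -278.7  239.3] w 85.3 q7 [ 0.82  0.55 -0.51  1.81  0.34  0.88  1.72]
tool xyz cols
 [[-0.002  0.     1.   ]
 [ 0.     1.    -0.   ]
 [-1.     0.    -0.002]]
green 196 [322.  81.] [ 385.6 -277. ] med|res| 1.31 span [63.3 63.6]
cork 69 [323.  18.] [ 362.4 -269.9] med|res| 6.8 span [20.9 20.7]
blue 146 [317. 301.] [ 625.  -282.9] med|res| 1.52 span [61.4 62.7]
dark 1682 [319. 361.] [ 723.2 -281. ] med|res| 173.96 span [190.8 818.6]
dark 88 [327. 227.] [ 531.8 -271.7] med|res| 4.21 span [24.3 43.3]
255 fit [ 467.  -278.3] rms 0.65 min [ 434.3 -309.1   60.9] max [ 485.9 -247.3   70. ]
2017 fit [ 545.2 -280. ] rms 4.97 min [ 515.  -309.3   24. ] max [ 573.  -250.2   60.6]
```

View pics/w7.png

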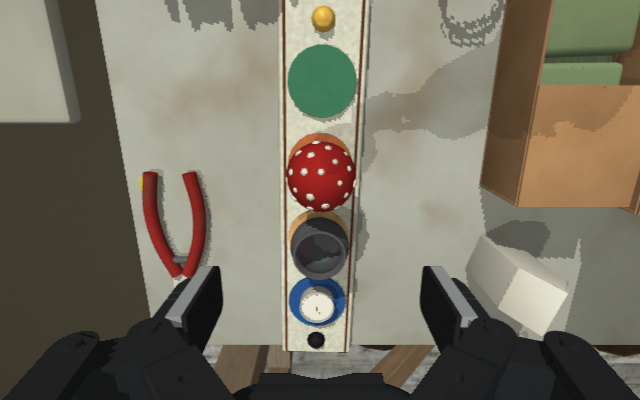

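jog_arm([
  [[0,0,0],[0,50,25],-1],
  [[0,0,0],[0,50,25],-1],
  [[0,0,0],[0,50,25],-1],
  [[0,0,0],[0,48,26],-1],
  [[10,0,0],[0,0,0],-1],
  [[10,0,0],[0,0,0],-1],
  [[10,0,0],[0,0,0],-1],
  [[10,0,0],[0,0,0],-1],
])

```text
clock: 22.35
eef_pos: [575.9, -80.8, 238.4]
tool_rot: [-2.483, 1.567, 3.096]
force: [1.0, 0.4, -0.4]
width: 85.4
```

jog_arm([
  [[10,0,0],[0,0,0],-1],
  [[10,0,0],[0,0,0],-1],
  [[10,0,0],[0,0,0],-1],
  [[10,0,0],[0,0,0],-1],
  [[10,0,0],[0,0,0],-1],
  [[10,0,0],[0,0,0],-1],
  [[7,0,0],[0,0,0],-1],
  [[0,0,0],[0,0,0],-1],
])

```text
clock: 23.35
eef_pos: [576.2, -80.7, 238.7]
tool_rot: [-1.154, 1.568, -3.02]
force: [-0.1, 0.0, 0.4]
width: 85.5
```

Run:
```python
from h import *
p,R=st(); d=snap('wrist','w8.png'); P=cloud(d).reshape(-1,3)
B=(P[:,0]>530)&(P[:,0]<625)&(P[:,1]>-135)&(P[:,1]<-30)
for a,b in((15,70),(72,120),(104,120)):
    q=P[B&(P[:,2]>a)&(P[:,2]<b)]; t=(q-p)@R
    print(a,len(q),cv2.minAreaRect(q[:,:2].astype(np.float32)),'tool y',np.percentile(t[:,1],[1,50,99]).round(1),'tool z',np.percentile(t[:,2],[1,50,99]).round(1))
```

```text
tcp [576.2 -80.7 238.7] w 85.5 q7 [ 0.08  0.55  0.02  1.73 -0.01  0.86 -0.19]
tool xyz cols
 [[-0.003  0.957 -0.291]
 [-0.    -0.291 -0.957]
 [-1.    -0.003  0.001]]
15 453 ((582.3560180664062, -56.93650817871094), (1.2433092594146729, 43.995609283447266), 72.703369140625) tool y [-22.   -0.3  21. ] tool z [-25.2 -24.9 -24.4]
72 3368 ((574.7959594726562, -80.42736053466797), (52.08149337768555, 45.09725570678711), 72.61503601074219) tool y [-22.9  -1.1  21. ] tool z [-25.7  -7.2  25.1]
104 826 ((574.8643798828125, -80.15727233886719), (12.948060035705566, 44.61200714111328), 74.43624877929688) tool y [-23.1  -1.1  20.9] tool z [-6.5 -1.7  5.6]
```

View pics/w8.png

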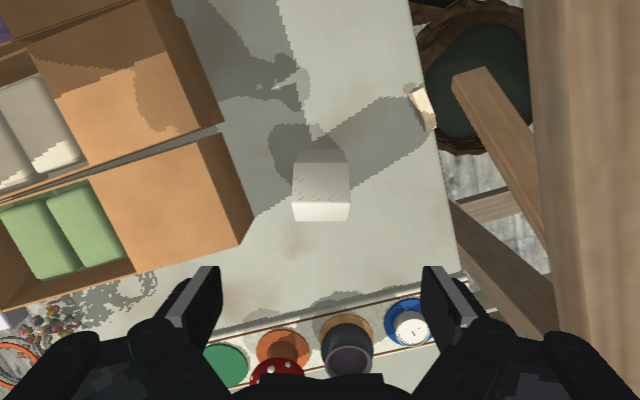

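jog_arm([
  [[0,0,0],[50,-1,0],-1],
  [[0,0,0],[50,0,0],-1],
  [[0,0,0],[40,0,0],-1],
  [[0,0,0],[26,0,0],-1],
  [[0,0,0],[0,0,0],-1],
  [[0,0,0],[0,0,0],-1],
])

```text
clock: 24.15
eef_pos: [576.7, -80.6, 74.8]
tool_rot: [1.929, 1.57, 0.062]
force: [0.6, 0.6, -0.0]
width: 85.2
```

jog_arm([
  [[0,0,0],[0,0,0],0],
  [[0,0,0],[0,0,0],0.5],
  [[0,0,0],[0,0,0],1],
  [[0,0,0],[0,0,0],1],
  [[0,0,0],[0,0,0],1],
])

```text
clock: 24.78
eef_pos: [576.7, -80.5, 75.2]
tool_rot: [1.806, 1.569, -0.061]
force: [-0.2, 0.6, 5.6]
width: 44.3
```

jog_arm([
  [[0,0,0],[-30,0,0],1],
  [[0,0,0],[-50,0,0],1],
  [[0,0,0],[-50,0,0],1],
  [[0,0,0],[0,-25,49],1],
  [[0,0,0],[0,-25,49],1],
  [[0,0,0],[0,-25,49],1],
  [[0,0,0],[0,-25,49],1],
  [[0,0,0],[0,-25,48],1],
])

```text
clock: 25.78
eef_pos: [383.8, -278.4, 204.3]
tool_rot: [0.888, 1.57, -0.979]
force: [0.5, -1.2, -2.1]
width: 44.2
```

jog_arm([
  [[10,0,0],[0,0,0],1],
  [[10,0,0],[0,0,0],1],
  [[10,0,0],[0,0,0],1],
  [[10,0,0],[0,0,0],1],
  [[10,0,0],[0,0,0],1],
  [[10,0,0],[0,0,0],1],
  [[10,0,0],[0,0,0],1],
  [[3,0,0],[0,0,0],1],
])

```text
clock: 26.78
eef_pos: [385.1, -277.0, 204.1]
tool_rot: [-0.404, 1.57, 2.735]
force: [0.1, -0.3, -1.3]
width: 44.4
```

jog_arm([
  [[0,0,0],[0,0,0],1],
  [[0,0,0],[0,0,0],1],
])

```text
clock: 27.02
eef_pos: [385.2, -277.1, 204.2]
tool_rot: [-1.475, 1.571, 1.667]
force: [0.1, -0.2, -1.0]
width: 44.4
```

Run:
```python
from h import *
p,R=st(); print(((np.array([385.8,-277,p[2]])-p)@R).round(1)); d=snap('wrist','w9.png'); d2=snap('side','s9.png')
cv2.imwrite('pics/c9.png',np.hstack([cv2.resize(d['img'],(400,250)),cv2.resize(d2['img'],(400,250))])[:,:,::-1])
```

```text
tcp [ 385.2 -277.1  204.2] w 44.4 q7 [ 0.3   0.48  0.37  2.06 -0.28  0.65 -0.71]
tool xyz cols
 [[-0.     0.001 -1.   ]
 [ 0.    -1.    -0.001]
 [-1.    -0.     0.   ]]
[ 0.  -0.1 -0.6]
```

View pics/c9.png

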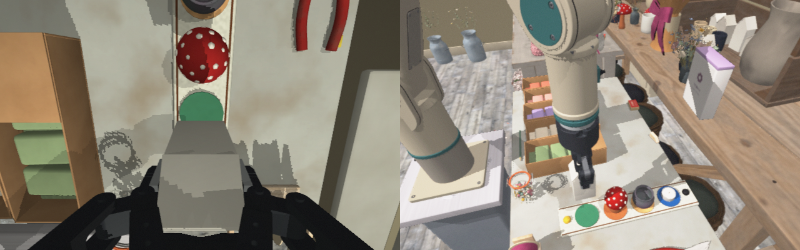

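jog_arm([
  [[0,0,0],[25,0,0],1],
  [[0,0,0],[30,0,0],1],
  [[0,0,0],[30,0,0],1],
  [[0,0,0],[15,0,0],1],
  [[0,0,0],[5,0,0],1],
  [[0,0,0],[0,0,0],1],
  [[0,0,0],[0,0,0],1],
])

```text
clock: 28.0
eef_pos: [385.7, -277.7, 100.0]
tool_rot: [2.569, 1.569, -0.573]
force: [-1.1, 0.2, -1.5]
width: 44.3
```

jog_arm([
  [[0,0,0],[6,-1,0],1],
  [[0,0,0],[4,0,0],1],
  [[0,0,0],[0,0,0],1],
  [[0,0,0],[0,0,0],1],
])

```text
clock: 28.5
eef_pos: [385.4, -276.1, 89.2]
tool_rot: [-2.343, 1.57, 0.798]
force: [0.8, 0.1, 2.3]
width: 44.4
```

jog_arm([
  [[0,0,0],[0,0,0],-1],
  [[0,0,0],[0,0,0],-1],
  [[0,0,0],[0,0,0],-1],
  [[0,0,0],[0,0,0],-1],
  [[0,0,0],[-30,0,0],-1],
  [[0,0,0],[-40,0,0],-1],
  [[0,0,0],[-50,0,0],-1],
  [[0,0,0],[-50,0,-20],-1],
])

```text
clock: 29.5
eef_pos: [403.7, -276.2, 260.6]
tool_rot: [-0.407, 1.569, 2.732]
force: [2.0, -0.7, -0.2]
width: 85.4
```

jog_arm([
  [[0,0,0],[0,0,-50],-1],
  [[0,0,0],[0,0,-20],-1],
  [[0,0,0],[0,0,0],-1],
  [[0,0,0],[0,0,0],-1],
])

```text
clock: 30.0
eef_pos: [473.6, -276.4, 258.8]
tool_rot: [-0.276, 1.569, 2.864]
force: [-0.3, 0.1, -0.4]
width: 85.5
```

Run:
```python
from cc import *
st(); d=snap('wrist'); d2=snap('side'); P=cloud(d).reshape(-1,3)
for n,D in(('wrist',d),('side',d2)):
    P=cloud(D).reshape(-1,3); print(n); coasters(D)
    B=(P[:,0]>340)&(P[:,0]<430)&(P[:,1]>-330)&(P[:,1]<-230)
    for a,b in((25,130),(86,130),(116,130)):
        q=P[B&(P[:,2]>a)&(P[:,2]<b)]
        if len(q): print(a,len(q),cv2.minAreaRect(q[:,:2].astype(np.float32)),q.max(0).round(1))
    circ(P,31,(434,500,-330,-230,60,70));circ(P,30,(510,580,-330,-235,26,60));circ(P,19,(595,650,-320,-250,26,36))
cv2.imwrite('pics/c10.png',np.hstack([cv2.resize(d['img'],(400,250)),cv2.resize(d2['img'][200:400,220:540],(400,250))])[:,:,::-1])
```

```text
tcp [ 473.6 -276.4  258.8] w 85.5 q7 [ 0.2   0.51  0.42  1.81 -0.26  0.88 -0.83]
tool xyz cols
 [[-0.002 -0.001 -1.   ]
 [ 0.001 -1.     0.001]
 [-1.    -0.001  0.002]]
wrist
blue 239 [329.  23.] [ 628.3 -282.9] med|res| 2.25 span [41.2 63.4]
dark 1969 [325. 359.] [ 209.6 -287. ] med|res| 198.64 span [202.8 866.5]
25 3663 ((384.59588623046875, -274.0963439941406), (45.150848388671875, 52.52817916870117), 89.2137451171875) [ 410.9 -251.8  125.3]
86 2618 ((384.59588623046875, -274.0963439941406), (45.150848388671875, 52.52817916870117), 89.2137451171875) [ 410.9 -251.8  125.3]
116 747 ((386.52471923828125, -274.3030090332031), (15.137371063232422, 44.890377044677734), 0.8585714101791382) [ 393.9 -251.8  125.3]
240 fit [ 465.2 -277.1] rms 0.64 min [ 444.1 -308.2   60.5] max [ 497.  -246.6   70. ]
1525 fit [ 544.  -279.4] rms 5.63 min [ 516.2 -308.6   38.5] max [ 574.9 -249.9   60. ]
1250 fit [ 606.1 -283. ] rms 7.52 min [ 603.4 -300.9   26.1] max [ 632.2 -263.8   34.7]
side
25 1741 ((383.1743469238281, -275.0862121582031), (47.21935272216797, 51.43531036376953), 89.72408294677734) [ 408.8 -251.4  125.4]
86 1117 ((383.13739013671875, -274.9882507324219), (47.16433334350586, 51.43134307861328), 89.95303344726562) [ 408.8 -251.4  125.4]
116 241 ((382.97735595703125, -274.60382080078125), (14.321191787719727, 46.15558624267578), 0.6236960887908936) [ 390.3 -251.5  125.4]
159 fit [ 465.1 -276.9] rms 0.82 min [ 434.4 -309.6   60.2] max [ 495.6 -269.1   69.9]
811 fit [ 544.1 -279.3] rms 4.64 min [ 514.  -310.2   26. ] max [ 571.1 -251.7   59.8]
327 fit [ 620.4 -283.2] rms 7.46 min [ 602.2 -302.5   26. ] max [ 639.6 -264.1   32.6]
```

View pics/c10.png

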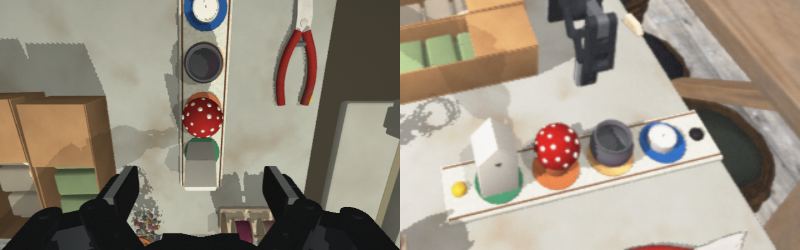

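```bash
python3 -c "
from cell import *
print(finish_job())"
```

```text
the job is handed in; nothing more can be done
None
```

I set out the display row and handed the job in after about 30 s on the robot's clock. Counted from the brass button it runs house (green), toadstool (red), dark pot (cork) and tealight (blue). Each one was set down and released.

- **Position:** My last wrist and side images put the house, toadstool and pot about 1–3 mm from their coaster centres. The tealight is about 3–5 mm off. The limit is 12 mm.
- **Standing:** All four looked upright, and the gripper was open and well clear above the row.
- **Readings that disagreed:** The final circle fit for the tealight from the wrist camera gave x = 606. I discarded it because part of the tealight was cut off at the edge of that view. Its outline in the same picture and the side view both put it at about x = 620–622, where I had set it. The two views of the house differ by about 1.5 mm. The house and toadstool were each judged against a coaster centre measured before they covered it.

No check failed, and the job returned no verdict.

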